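Bring the wagon carton to the front of the stall's riser shelf with the hand hook

ROBOT

A 6-joint arm with a two-finger parallel gripper is mounted at the origin on the work surface. World frame = base frame: x ahead of the robot, y to its left, z up, the work surface at z = 0. Lengths are in m, angles in rad, forces in N, time in s.
With the tool pointing down it reaches from about 0.3 to 0.775 m from the base axis. Payload 14.6 kg.
Tool frame: the origin (TCP) lies midway between the tips of the shut fingers; the grasp point (between the pads) lies 19 mm behind it (ctrl.hold_point_z is the distance from the TCP to the grasp point, in m); z points along the fingers, x is the direction in which the jaws open and shut, and the axes are right-handed (so a half turn about z gives the same grasp; the last joint's range is limited). The gripper opens to 94 mm and grips with 3 to 60 N. Pads are 16 mm wide; open, the fingers measure 119 mm over their backs; the gripper's body (75 mm by 177 mm) begins 78 mm behind the grasp point.
Start: joints at [-1.325, 0.3, 1.521, -0, 1.321, -0.067], TCP at [0.169, -0.523, 0.205] pointing down, gripper open.
Joint ranges: [-3.03, 3.03], [-0.79, 2.21], [0.23, 2.52], [-1.04, 4.18], [0, 3.07], [-2.55, 2.55]. Speed limits (rad/s): [2.22, 2.22, 2.57, 3.14, 3.14, 3.14].

INTERFACE

Orientations are given as [roll, pitch, yaw] about the fixed x, y, z axes, in that order (R = Rz(yaw) Ry(pitch) Rx(roll)).
In Python, from station import ctrl, viewer, ticket, nets gives the robot as it stands.
- The arm moves only by the tool carry_out, never from a script. Its argument "commands" is one flat list of numbers, 7 for each row, row after row: the closure, from -1 (fully open) to 1 (shut), so that 0 is half open, then the shift along the world's x, y, z in cm, then the turn, a rotation vector about the world's x, y, z in rad. In form: [gripper, tx, ty, tz, ax, ay, az, gripper, tx, ty, tz, ax, ay, az, ...]. A call has 1 to 12 rows; each row is the pose to reach, as a shift and turn from the pose measured when the call began; what a row does not reach only later rows make up. A row lasts 1/12 s, in which the tool goes at most 41.7 mm and 7.16 degrees, less where a joint would pass 70% of its speed; a pose out of reach is approached as far as the arm can. A call with a gripper value outside its range is refused whole. The fingers move at their own pace and stop on an object; "force" is the grip in N (left out, the last holds). Time passes only in rows, so rows that repeat a pose let the fingers close. It gives the time, the measured TCP pose, the force and the opening at its end, in the units of the state.
- ctrl.get_obs(): the state, without advancing time (a new reading comes with each control period).
- viewer.camera(name): name is "side" or "top"; returns (picture, depth): 480x640x3 uint8, blue, green, red; 480x640 float32, m along the optical axis (not along the pixel's ray), 0 where there is no reading.
- viewer.camera_info(name): a dict with "fx", "fy", "cx", "cy" (pixels), "R" (3x3) and "t" (3): a world point X has camera coordinates R X + t. Camera axes: x right, y down, z forward; pixel columns grow to the right and rows downward; lengths in m; the calibration is good to about 2 mm. A picture is of the moment at which its call begins. camera_info takes no time and is no camera call.
- ticket.hand_in(): hands the job in, once; it reports no verdict.
Trained networks look in the newest picture that a camera, given by its name, has taken for a name from the list of things; names that differ only in an ending like _2 or _b are one class to them, and where a whole thing is asked for, a point or a joint stands for the part that bears it (a point fixed in the world has none). Each returns a list of dicts, best first, with "confidence" (0 to 1); they miss things now and then, are a little off and sometimes report something else, mostly with a low value. They report only what shows in the picture. A call takes as long as a camera call.
- nets.silhouettes(camera, thing): "region" (480x640 bool, what is visible of it) and "extent" ([left, top, right, bottom] in pixels, round what is visible of it).
The state is a dict: "time_s": time; "qpos": joint angles; "joint_vel": joint speeds; "tau": joint torques, N m; "ee_pos": TCP position; "eef_rot": TCP orientation; "force": force on the tool from outside, world axes, zero at the start; "moment": the same for the moment, N m; "grip_width": finger opening in m.
Only numpy, scipy, OpenCV 4.12 (cv2) and the standard library are available. Lean on these libraries where they do the work, as an engineer would, in place of code of your own. Each camera call takes 0.05 s, during which the arm holds its last target. There are 200 camera calls.

TASK

The brown carton of model wagons stands too deep on the riser shelf. Take the wooden-handled hook from the tool mat, hook it over the carton's front lip and draw the carton forward until its front stands level with the front edge of the shelf board and square to it, then lay the hook down again on the mat. Move the carton only with the hook, keep it from tipping, don't drop the hook, and leave everything else as it stands.

Things in the scene. Friction and masses are not known exactly. Their poses are not given: they have to be found in the camera images.
- shelf: Fixed riser shelf: white board 360 mm deep (x) by 370 wide (y), top 50 mm above the table, dark front edge. Origin: centre of its underside, at table level; x points from the open front into the depth (front edge at x = -180 mm), y along the front edge, z up. Chrome posts stand outside its corners (x +-168, y +-195 mm) under a see-through wire deck, underside 219 mm above the table.
- shelf_front (a point): Middle of the front edge of the shelf board, on its top face; axes as the shelf's
- carton: THE BROWN open carton of wagons on the board: 170 mm deep (x), 125 wide (y), 70 high, 0.3 to 0.65 kg, slides with friction. Origin: centre of its underside; x points from front wall to back (about as the shelf's x). Front wall 6 mm thick, outer face at x = -85 mm. Behind it an empty compartment from x = -79 to -26 mm, 117 mm wide, 66 deep; then a low divider and two fixed wagons (van, timber).
- carton_lip (a point): Middle of the top outer edge of the brown carton's front wall (its front face), 70 mm above its underside
- carton_grey: Grey carton of the same size and build, with a dark green van and a blue-grey tank wagon; it stands beside the brown one, on either side, and is to be left alone. Origin: centre of its underside
- hook_grip (a point): Centre of the hook's wooden handle, 15 mm above its underside: handle 130 mm long (x, +-65), 22 wide (y), 30 high (z); x points to the claw, z up. A 6.4 mm steel bar leaves its front end, cranks up (axis 20.5 mm above this point from x = 108 mm on) and ends in the claw at x = 270 mm. 0.18 kg, balance point about 30 mm ahead. On the mat it stands upright on handle and claw, z up.
- hook_claw (a point): Middle of the lower edge of the hook's claw, a flat upright steel plate 5 mm thick (along x), 28 wide (y); 32 mm of it stand free below the bar. It lies 270 mm ahead of the handle's centre and 15 mm below it, level with the handle's underside
- mat: Flat dark grey felt tool mat on the table, fixed, 460 mm (x) by 240 mm (y), 4 mm thick. Origin: centre of its underside. The hook lies on it along its x axis, on the half with y below 0; screwdriver and brush lie on the other half
- screwdriver: Screwdriver, 170 mm long, lying on the mat; leave alone
- brush: Flat paint brush, 125 mm long, lying on the mat; leave alone
- wagon_open: Loose red-brown open goods wagon, 104 x 34 x 35 mm, standing on the table; leave alone. Origin: centre of its underside
- wagon_tank: Loose blue-green tank wagon, 104 x 34 x 52 mm, standing on the table; leave alone. Origin: centre of its underside
- box_red: Small red and white lidded box, 55 x 140 x 42 mm, at the back of the wire deck; leave alone
- box_yellow: Small yellow and navy lidded box, 55 x 130 x 38 mm, at the back of the wire deck; leave alone

How it is judged:
By the outcome, as a careful person would: the job done as asked, in the order asked, and still so for the second after the job is handed in, with the robot touching nothing.
It also fails if it takes over 53 s, if anything falls off the work surface, if the arm or the gripper's body presses on something with over 40 N, if the wrist force passes 120 N, or if a joint passes its speed limit or range.

## Working session

There is one attempt and no reset: what is moved stays moved. The work goes in short steps, Python scripts to look and compute and a tool call to move; the robot and the scene stay as the last step left them, time stands still between calls to the robot, and variables do not carry over. Pictures are saved under pics/ and viewed, about 8 in all and at most 12, crops included, and the job is handed in when it is done.

Besides the shell and the picture viewer there is one more tool, called after "Call:" as name(argument=value, ...) on one line, values as JSON. carry_out: Moves the arm, as the interface text tells. Its arguments: {"type":"object","properties":{"commands":{"type":"array","items":{"type":"number"}},"force":{"type":"number"}},"required":["commands"]}

```bash
mkdir -p pics
cat > h.py <<'E'
import numpy as np, cv2
from station import ctrl, viewer, ticket, nets
def cloud(cam, depth):
    i=viewer.camera_info(cam); v,u=np.mgrid[0:480,0:640]
    P=np.stack([(u-i['cx'])/i['fx']*depth,(v-i['cy'])/i['fy']*depth,depth],-1)
    return (P-np.array(i['t']))@np.array(i['R'])   # R^T (P-t)
def snap(cam,name=None):
    im,d=viewer.camera(cam)
    if name: cv2.imwrite(f'pics/{name}.png',im)
    return im,d,cloud(cam,d)
E
python3 - <<'E'
from h import *
o=ctrl.get_obs(); print({k:np.round(v,3).tolist() for k,v in o.items()}, ctrl.hold_point_z)
for c in ('top','side'):
    im,d,P=snap(c,c+'0'); np.save(f'{c}0.npy',P)
    i=viewer.camera_info(c); print(c,np.round(-np.array(i['R']).T@np.array(i['t']),3))
    for n in ('carton','carton_grey','hook_grip','mat','shelf','wagon_open','wagon_tank','screwdriver','brush'):
        for r in nets.silhouettes(c,n)[:2]:
            m=r['region']&(d>0); Q=P[m]
            if len(Q): print(c,n,round(r['confidence'],2),np.round(r['extent']).tolist(),m.sum(),np.round(np.percentile(Q,[2,50,98],axis=0),3).tolist())
E
```

```text
{'time_s': 0.0, 'qpos': [-1.325, 0.3, 1.522, 0.0, 1.321, -0.067], 'joint_vel': [-0.001, -0.001, 0.0, 0.001, 0.001, 0.001], 'tau': [0.001, -53.181, -35.274, 0.071, 0.024, -0.0], 'ee_pos': [0.169, -0.523, 0.205], 'eef_rot': [-3.142, 0.001, -1.258], 'force': [0.062, 0.299, 0.717], 'moment': [0.018, 0.07, 0.01], 'grip_width': 0.094} 0.0188
top [ 0.365 -0.01   1.21 ]
top carton 0.77 [421.0, 230.0, 513.0, 296.0] 4525 [[0.438, -0.389, 0.05], [0.506, -0.302, 0.089], [0.564, -0.218, 0.122]]
top carton 0.65 [297.0, 246.0, 319.0, 299.0] 710 [[0.44, 0.023, -0.004], [0.49, 0.044, 0.032], [0.547, 0.066, 0.037]]
top carton_grey 0.63 [393.0, 164.0, 481.0, 231.0] 4881 [[0.576, -0.332, 0.049], [0.65, -0.244, 0.093], [0.717, -0.159, 0.238]]
top hook_grip 0.76 [183.0, 190.0, 238.0, 333.0] 780 [[0.354, 0.218, 0.007], [0.426, 0.287, 0.031], [0.671, 0.314, 0.042]]
top mat 0.76 [113.0, 160.0, 273.0, 371.0] 17183 [[0.29, 0.17, -0.003], [0.507, 0.316, 0.002], [0.73, 0.464, 0.007]]
top shelf 0.79 [356.0, 107.0, 570.0, 329.0] 19657 [[0.38, -0.435, 0.043], [0.563, -0.213, 0.05], [0.775, -0.077, 0.241]]
top shelf
[... 1145 characters left out ...]
.0, 428.0, 271.0] 8570 [[0.37, -0.588, -0.004], [0.564, -0.157, 0.05], [0.803, -0.069, 0.242]]
side wagon_open 0.68 [317.0, 282.0, 350.0, 300.0] 486 [[0.444, 0.024, 0.002], [0.491, 0.053, 0.03], [0.543, 0.071, 0.038]]
side wagon_tank 0.92 [276.0, 258.0, 310.0, 283.0] 390 [[0.578, 0.025, 0.007], [0.621, 0.048, 0.038], [0.67, 0.066, 0.053]]
side screwdriver 0.88 [264.0, 378.0, 314.0, 421.0] 397 [[0.401, 0.378, 0.01], [0.444, 0.416, 0.024], [0.546, 0.437, 0.032]]
side brush 0.64 [208.0, 341.0, 258.0, 380.0] 408 [[0.594, 0.335, 0.0], [0.679, 0.359, 0.01], [0.733, 0.383, 0.017]]
side brush 0.16 [344.0, 166.0, 400.0, 224.0] 1995 [[0.436, -0.39, 0.051], [0.5, -0.292, 0.093], [0.564, -0.125, 0.237]]
```

View pics/top0.png

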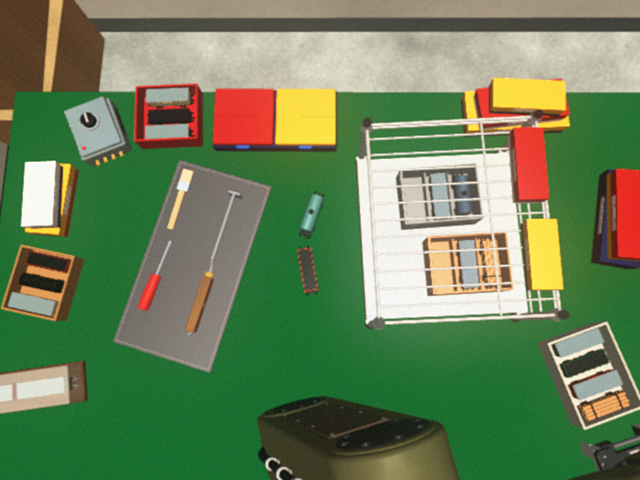

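View pics/side0.png

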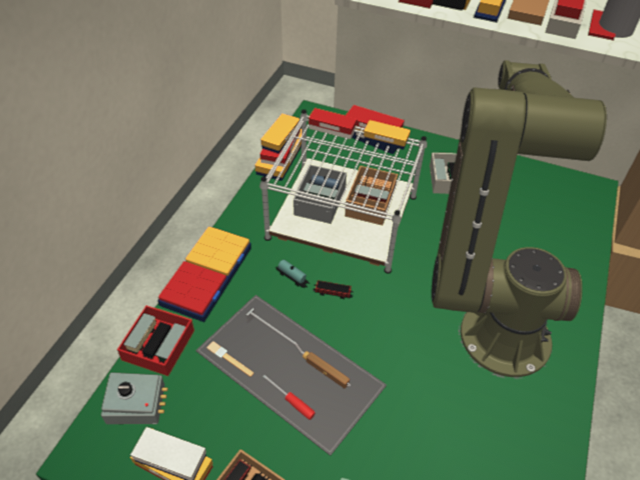

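The top view shows the shelf with its open front towards +y (edge near column 362), the brown carton at (468,263) and the grey one at (440,197). The hook lies with its handle at (200,302) and its claw at (234,193). The side view agrees. Next I fit the lines precisely.

```bash
cat >> h.py <<'E'
from scipy.optimize import least_squares
def line(x,y,s=0.002):  # y=a+b*x robust
    f=least_squares(lambda p:p[0]+p[1]*(x-x.mean())-y,[np.median(y),0],loss='soft_l1',f_scale=s)
    return f.x[0],f.x[1],x.mean()
def rect_fit(XY,L,W,inset,p0):
    def r(p):
        c,s=np.cos(p[2]),np.sin(p[2]); d=XY-p[:2]
        a=np.abs(d@[c,s])-(L/2-inset); b=np.abs(d@[-s,c])-(W/2-inset)
        return np.where((a<0)&(b<0),np.maximum(a,b),np.hypot(np.maximum(a,0),np.maximum(b,0)))
    f=least_squares(r,p0,loss='soft_l1',f_scale=0.002); return f.x,np.median(np.abs(r(f.x)))
def measure(P,im,p0,tag,xr=(0.43,0.575)):
    X,Y,Z=P[...,0],P[...,1],P[...,2]
    hsv=cv2.cvtColor(im,cv2.COLOR_BGR2HSV); br=(hsv[...,0]>5)&(hsv[...,0]<25)&(hsv[...,1]>70)
    box=(X>xr[0])&(X<xr[1])&(Y>-0.42)&(Y<-0.05)
    m=box&br&(Z>0.112)&(Z<0.128)
    p,e=rect_fit(np.c_[X[m],Y[m]],.170,.125,.0025,p0)
    print(tag,'carton rim',m.sum(),'c',np.round(p[:2],4),'axis deg',round(np.degrees(p[2]),2),'med',round(e,4),
      'lip',np.round(p[:2]-.085*np.array([np.cos(p[2]),np.sin(p[2])]),4))
    m=box&br&(Z>0.058)&(Z<0.112)&(Y>p[1]+.06)
    if m.sum()>30:
        a,b,x0=line(X[m],Y[m]); print(tag,'front face n',m.sum(),'y=%.4f at x=%.3f slope deg %.2f'%(a,x0,np.degrees(np.arctan(b))),'x range',np.round(np.percentile(X[m],[1,99]),3))
    # shelf board front edge: per x-bin the largest y among board-top points
    m=(Z>0.044)&(Z<0.056)&(Y>-0.15)&(Y<-0.03)&(X>.40)&(X<.74)
    k=np.round(X[m]/.004).astype(int); ys=Y[m]; xs=[];ye=[]
    for q in np.unique(k): xs.append(q*.004); ye.append(ys[k==q].max())
    a,b,x0=line(np.array(xs),np.array(ye)); print(tag,'shelf edge y=%.4f at x=%.3f slope deg %.2f'%(a,x0,np.degrees(np.arctan(b))))
    return p
E
python3 - <<'E'
from h import *
for c in ('top','side'):
    im=cv2.imread(f'pics/{c}0.png'); P=np.load(f'{c}0.npy')
    measure(P,im,[.5,-.305,-np.pi/2],c)
    X,Y,Z=P[...,0],P[...,1],P[...,2]
    hsv=cv2.cvtColor(im,cv2.COLOR_BGR2HSV)
    h=(X>.32)&(X<.70)&(Y>.19)&(Y<.33)&(Z>.012)&(Z<.06)
    for nm,m in (('handle',h&(hsv[...,1]>90)&(X<.52)&(Z>.025)),('bar',h&(X>.50)&(X<.65))):
        Q=P[m]; a,b,x0=line(Q[:,0],Q[:,1]); print(c,nm,m.sum(),'y=%.4f at x=%.4f ang %.2f'%(a,x0,np.degrees(np.arctan(b))),'z',np.round(np.percentile(Q[:,2],[5,50,95]),3))
        u=(Q[:,:2]-[.4,.29])@[np.cos(np.arctan(b)),np.sin(np.arctan(b))]; print('  ends',np.round(Q[[u.argmin(),u.argmax()]],4).tolist(), 'len',round(np.ptp(u),3))
    m=h&(X>.65); Q=P[m]; print(c,'claw',m.sum(),np.round(Q.min(0),3),np.round(Q.max(0),3),np.round(np.median(Q,0),3))
    # mat rect
    m=(Z>-.006)&(Z<.012)&(hsv[...,1]<60)&(X>.27)&(X<.76)&(Y>.14)&(Y<.49)&(hsv[...,2]<140)
    n=cv2.morphologyEx(m.astype(np.uint8),cv2.MORPH_OPEN,np.ones((5,5)))>0
    print(c,'mat',[np.round(v,3) for v in cv2.minAreaRect(P[n][:,:2].astype(np.float32))])
    # wire deck
    d=(X>.36)&(X<.8)&(Y>-.47)&(Y<-.02)&(Z>.2)&(Z<.26); Q=P[d]; print(c,'deck z',np.round(np.percentile(Q[:,2],[5,50,95]),3),'front y',np.round(np.percentile(Q[:,1],[97,99.5]),3))
im=cv2.imread('pics/top0.png'); cv2.imwrite('pics/crop1.png',cv2.resize(im[95:340,340:580],None,fx=2.4,fy=2.4,interpolation=cv2.INTER_CUBIC))
E
```

```text
top carton rim 585 c [ 0.5015 -0.3048] axis deg -86.14 med 0.0012 lip [ 0.4958 -0.22  ]
top front face n 210 y=-0.2206 at x=0.502 slope deg 3.28 x range [0.435 0.556]
top shelf edge y=-0.0782 at x=0.570 slope deg 3.16
top handle 566 y=0.2918 at x=0.4158 ang -15.23 z [0.027 0.031 0.035]
  ends [[0.3513, 0.3103, 0.029], [0.4882, 0.2759, 0.0285]] len 0.141
top bar 193 y=0.2474 at x=0.5743 ang -15.92 z [0.029 0.04  0.044]
  ends [[0.5005, 0.2709, 0.0227], [0.6498, 0.2245, 0.0393]] len 0.156
top claw 74 [0.651 0.206 0.013] [0.679 0.233 0.045] [0.67  0.22  0.039]
top mat [array([0.516, 0.318]), array([0.233, 0.452]), np.float64(73.558)]
top deck z [0.222 0.237 0.252] front y [-0.082 -0.073]
side carton rim 252 c [ 0.5007 -0.3018] axis deg -86.23 med 0.0016 lip [ 0.4951 -0.217 ]
side front face n 207 y=-0.2184 at x=0.496 slope deg 3.95 x range [0.435 0.557]
side shelf edge y=-0.0738 at x=0.570 slope deg 3.21
side handle 404 y=0.2982 at x=0.4144 ang -15.93 z [0.026 0.031 0.037]
  ends [[0.3511, 0.3184, 0.035], [0.4871, 0.278, 0.0267]] len 0.142
side bar 136 y=0.2512 at x=0.5726 ang -16.13 z [0.026 0.039 0.046]
  ends [[0.5004, 0.2739, 0.022], [0.649, 0.2268, 0.0384]] len 0.156
side claw 68 [0.652 0.206 0.012] [0.684 0.258 0.048] [0.671 0.224 0.035]
side mat [array([0.514, 0.318]), array([0.243, 0.465]), np.float64(73.63)]
side deck z [0.219 0.236 0.254] front y [-0.075 -0.067]
```

View pics/crop1.png

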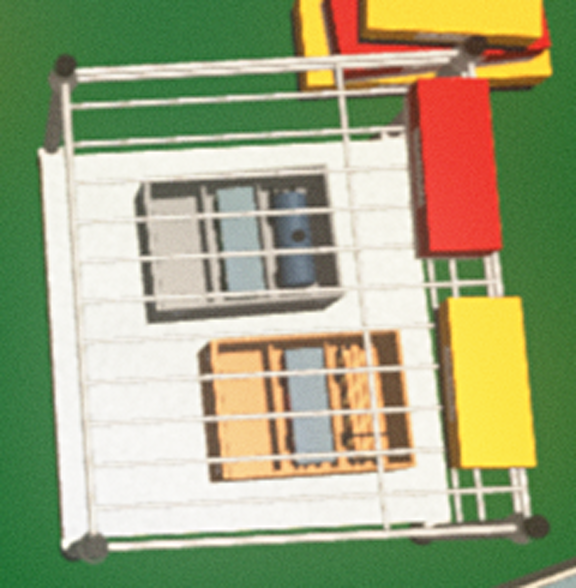

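The fits agree between the cameras. The shelf's front edge slopes 3.2° and the carton's yaw is within about 0.7° of it. The lip is at (0.4955, -0.2185), so the pull is about 138 mm. The hook's handle centre is at (0.414, 0.295), direction -16°. I'll move to the hook by way of a raised point.

Call:
carry_out(commands=[-1,3,4,10,0,0,0.25,-1,16,37,15,0,0,1.4,-1,16,37,15,0,0,1.4,-1,16,37,15,0,0,1.4,-1,16,37,15,0,0,1.4,0,16,37,15,0,0,1.4,0,16,37,15,0,0,1.4,0,16,37,15,0,0,1.4,0,16,37,15,0,0,1.4,0,16,37,15,0,0,1.4,0,16,37,15,0,0,1.4,0,16,37,15,0,0,1.4], force=40)

```text
time_s: 2.0
ee_pos: [0.3305, -0.1502, 0.3573]
eef_rot: [3.14, -0.003, 0.154]
force: [-0.1, -0.2, 0.5]
grip_width: 0.0507
```

Call:
carry_out(commands=[0,9.35,44.2,-25,0,0,1.1375,0,9.35,44.2,-25,0,0,1.1375,0,9.35,44.2,-25,0,0,1.1375,0,9.35,44.2,-25,0,0,1.1375,0,9.35,44.2,-25,0,0,1.1375,0,9.35,44.2,-25,0,0,1.1375,0,9.35,44.2,-25,0,0,1.1375,0,9.35,44.2,-25,0,0,1.1375,0,9.35,44.2,-25,0,0,1.1375,0,9.35,44.2,-25,0,0,1.1375,0,9.35,44.2,-25,0,0,1.1375,0,9.35,44.2,-25,0,0,1.1375])

```text
time_s: 3.0
ee_pos: [0.4206, 0.278, 0.1151]
eef_rot: [3.14, -0.003, 1.292]
force: [0.6, -1.0, 1.1]
grip_width: 0.0471
```

Now the final approach. I first go to z = 0.06 above the handle and look.

Call:
carry_out(commands=[0,0.34,1.4,-3,0.0015,0,0,0,0.34,1.4,-5.5,0.0015,0,0,0,0.34,1.4,-5.5,0.0015,0,0])

```text
time_s: 3.25
ee_pos: [0.4216, 0.2916, 0.0555]
eef_rot: [-3.138, 0.001, 1.293]
force: [-1.4, -0.8, -1.3]
grip_width: 0.0468
```

Run:
```python
from h import *
im,d,P=snap('side'); im2,d2,P2=snap('top')
o=ctrl.get_obs(); print(np.round(o['ee_pos'],4),np.round(o['eef_rot'],4))
a=cv2.resize(im[280:440,220:420],None,fx=2,fy=2,interpolation=cv2.INTER_CUBIC);b=cv2.resize(im2[180:340,130:330],None,fx=2,fy=2,interpolation=cv2.INTER_CUBIC)
cv2.imwrite('pics/g1.png',np.hstack([a,b]))
for PP,t in((P,'side'),(P2,'top')):
  X,Y,Z=PP[...,0],PP[...,1],PP[...,2]
  m=(X>.51)&(X<.64)&(Y>.2)&(Y<.3)&(Z>.025)&(Z<.06); a,b,x0=line(X[m],Y[m]); print(t,a,x0,np.degrees(b))
```

```text
[0.4238 0.2918 0.0603] [ 3.1409 -0.0038  1.2918]
side 0.24992785889457347 0.5764659988143831 -15.737565768078664
top 0.24713678121354038 0.5750442878547544 -16.410471669708436
```

View pics/g1.png

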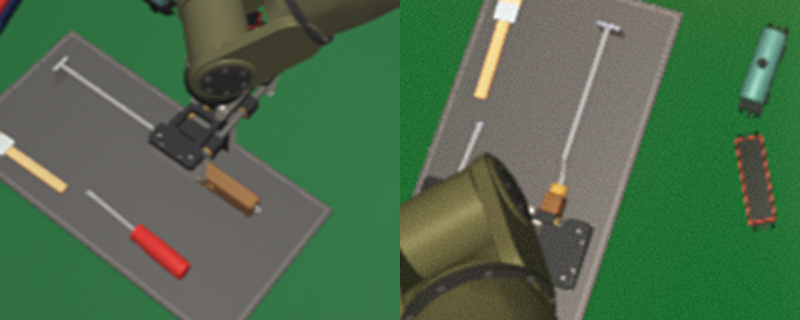

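The gripper straddles the handle and the screwdriver is well clear. I'll lower it and close.

Call:
carry_out(commands=[0,0,0,-3,0,0,0,0,0,0,-4.7,0,0,0,0,0,0,-5.2,0,0,0,1,0,0,-5.2,0,0,0,1,0,0,-5.2,0,0,0,1,0,0,-5.2,0,0,0,1,0,0,-5.2,0,0,0,1,0,0,-5.2,0,0,0,1,0,0,-5.2,0,0,0], force=55)

```text
time_s: 4.1
ee_pos: [0.4245, 0.2922, 0.0097]
eef_rot: [3.139, -0.005, 1.292]
force: [-1.2, -1.0, 8.2]
grip_width: 0.0216
```

Call:
carry_out(commands=[1,0,0,1,0,0,0,1,0,0,3,0,0,0,1,0,0,6,0,0,0,1,0,0,9,0,0,0,1,0,0,11,0,0,0,1,0,0,11,0,0,0,1,0,0,11,0,0,0])

```text
time_s: 4.68
ee_pos: [0.4247, 0.2923, 0.1206]
eef_rot: [3.138, -0.007, 1.292]
force: [-0.2, 0.4, -3.3]
grip_width: 0.0218
```

```bash
cat >> h.py <<'E'
def hook(P,lo,hi,axis,grip,tag):
    pass
E
python3 - <<'E'
from h import *
r={}
for c in ('side','top'):
  im,d,P=snap(c); o=ctrl.get_obs(); e=np.array(o['ee_pos'])
  print(np.round(e,4),np.round(o['eef_rot'],4),np.round(o['force'],2),np.round(o['moment'],3),o['grip_width'])
  th=o['eef_rot'][2]-np.pi/2; f=np.array([np.cos(th),np.sin(th)]); s=np.array([-f[1],f[0]])
  D=P-e; u=D[...,:2]@f; w=D[...,:2]@s; Z=D[...,2]
  m=(u>.11)&(u<.235)&(abs(w)<.05)&(abs(Z)<.08)&(P[...,2]>.05)
  a,b,x0=line(u[m],w[m]); az,bz,_=line(u[m],Z[m]); print(c,m.sum(),'lateral %.4f@%.3f yaw %.2f deg; z-TCP %.4f pitch %.2f deg'%(a,x0,np.degrees(b),az,np.degrees(bz)))
  m=(u>.24)&(u<.30)&(abs(w)<.05)&(abs(Z)<.08)&(P[...,2]>.05); print(' claw u',np.round(np.percentile(u[m],[2,50,98]),4),'w',np.round(np.percentile(w[m],[2,50,98]),4),'z',np.round(np.percentile(Z[m],[2,50,98]),4))
E
```

```text
[0.4242 0.292  0.1193] [ 3.1397 -0.0049  1.2919] [-0.37 -0.25 -1.43] [ 0.046 -0.097 -0.009] 0.021511113717130253
side 111 lateral 0.0012@0.172 yaw -0.11 deg; z-TCP 0.0322 pitch 0.14 deg
 claw u [0.242  0.2556 0.2604] w [-0.0109  0.0043  0.0147] z [-0.0025  0.0238  0.036 ]
[0.4239 0.2918 0.1186] [ 3.1407 -0.0039  1.2918] [ 1.02  0.65 -2.68] [ 0.031 -0.114 -0.061] 0.02171141900443799
top 181 lateral -0.0017@0.172 yaw 0.09 deg; z-TCP 0.0309 pitch -0.13 deg
 claw u [0.2416 0.2573 0.2614] w [-0.0151 -0.0031  0.0118] z [-0.0064  0.0294  0.035 ]
```

The hook is held straight: yaw and pitch within 0.15°, bar axis about 30 mm above the TCP, claw 258 mm ahead. I'll swing it in line with the shelf, in front of the opening.

Call:
carry_out(commands=[1,0.4,-0.6,2.4,0,0,-0.08,1,0.8,-1.3,2.4,0,0,-0.19,1,1.2,-2,2.4,0,0,-0.31,1,1.7,-2.8,2.4,0,0,-0.43,1,2.2,-3.6,2.4,0,0,-0.55,1,2.8,-4.4,2.4,0,0,-0.67,1,3.3,-5.2,2.4,0,0,-0.79,1,3.9,-6,2.4,0,0,-0.91,1,4.4,-6.8,2.4,0,0,-1.03,1,4.7,-7.3,2.4,0,0,-1.14,1,4.7,-7.3,2.4,0,0,-1.236,1,4.7,-7.3,2.4,0,0,-1.236])

```text
time_s: 5.78
ee_pos: [0.4705, 0.2183, 0.1411]
eef_rot: [3.14, -0.001, 0.051]
force: [-0.4, -1.0, -2.2]
grip_width: 0.0217
```

```bash
cat >> h.py <<'E'
def hookfit(c,P):
  o=ctrl.get_obs(); e=np.array(o['ee_pos'])
  print(np.round(e,4),np.round(o['eef_rot'],4),np.round(o['force'],2),round(o['grip_width'],4),round(o['time_s'],2))
  th=o['eef_rot'][2]-np.pi/2; f=np.array([np.cos(th),np.sin(th)]); s=np.array([-f[1],f[0]])
  D=P-e; u=D[...,:2]@f; w=D[...,:2]@s; Z=D[...,2]
  m=(u>.11)&(u<.235)&(abs(w)<.015)&(Z>.015)&(Z<.048)
  if m.sum()>20:
    a,b,x0=line(u[m],w[m]); az,bz,_=line(u[m],Z[m]); print(c,m.sum(),'lateral %.4f@%.3f yaw %.2f deg; z-TCP %.4f pitch %.2f deg'%(a,x0,np.degrees(b),az,np.degrees(bz)))
  m=(u>.25)&(u<.275)&(abs(w)<.02)&(Z>-.01)&(Z<.045); Q=P[m]
  if len(Q): print(' claw n',len(Q),'u',np.round(np.percentile(u[m],[50,98]),4),'w',np.round(np.percentile(w[m],[2,50,98]),4),'xyz med',np.round(np.median(Q,0),4))
  return u,w,Z
E
python3 - <<'E'
from h import *
for c in ('side','top'):
  im,d,P=snap(c,'p1'+c); u,w,Z=hookfit(c,P)
  m=(Z>.085)&(Z<.16)&(abs(u)<.13)&(abs(w)<.13)
  print(' body u',np.round(np.percentile(u[m],[1,99]),3),'w',np.round(np.percentile(w[m],[1,99]),3))
E
```

```text
[0.4704 0.2185 0.1413] [ 3.14e+00 -1.70e-03  5.72e-02] [ 0.55 -0.14 -1.75] 0.0215 5.83
 claw n 15 u [0.2573 0.2628] w [-0.0038  0.0047  0.0108] xyz med [ 0.4898 -0.0381  0.1567]
 body u [-0.037  0.031] w [-0.09   0.085]
[0.4704 0.2187 0.1415] [ 3.1401e+00 -2.1000e-03  5.9300e-02] [-0.07  0.38 -1.33] 0.0217 5.88
top 196 lateral -0.0019@0.172 yaw -0.36 deg; z-TCP 0.0303 pitch 0.24 deg
 claw n 59 u [0.2597 0.263 ] w [-0.0159 -0.0023  0.0117] xyz med [ 0.4833 -0.0411  0.1713]
 body u [-0.033  0.035] w [0.03  0.087]
```

Call:
carry_out(commands=[1,0.1,-1.5,0.3,0,0,0,1,0.27,-4.5,0.3,0,0,0,1,0.48,-8,0.3,0,0,0,1,0.69,-11.5,0.3,0,0,0,1,0.9,-15,0.3,0,0,0,1,1.08,-18,0.3,0,0,0,1,1.2,-19.5,0.3,0,0,0,1,1.2,-19.95,0.3,0,0,0,1,1.2,-19.95,0.3,0,0,0])

```text
time_s: 6.63
ee_pos: [0.4823, 0.0187, 0.1442]
eef_rot: [3.14, -0.001, 0.06]
force: [-0.0, -0.3, -1.6]
grip_width: 0.0216
```

Run:
```python
from h import *
v=[]
for c in ('side','top'):
  im,d,P=snap(c); hookfit(c,P); measure(P,im,[.5,-.305,-np.pi/2],c)
  y,x=(150,320) if c=='side' else (140,330)
  v.append(cv2.resize(im[y:y+180,x:x+240] if c=='top' else im[100:280,250:450],(400,300 if c=='top' else 360),interpolation=cv2.INTER_CUBIC)[:300])
cv2.imwrite('pics/p2.png',np.hstack(v))
```

```text
[0.4823 0.0196 0.1443] [ 3.1404e+00 -1.5000e-03  6.0500e-02] [-0.62 -0.55 -1.65] 0.0217 6.68
side carton rim 6 c [ 0.4765 -0.3158] axis deg -101.95 med 0.0018 lip [ 0.4941 -0.2326]
side front face n 95 y=-0.2211 at x=0.468 slope deg 3.49 x range [0.436 0.499]
side shelf edge y=-0.0737 at x=0.575 slope deg 3.04
[0.4823 0.02   0.1443] [ 3.1404e+00 -1.7000e-03  6.1000e-02] [ 0.04  0.53 -1.09] 0.0215 6.73
top 181 lateral -0.0018@0.176 yaw 0.03 deg; z-TCP 0.0303 pitch -0.12 deg
 claw n 80 u [0.2589 0.2631] w [-0.0152 -0.0018  0.0112] xyz med [ 0.4963 -0.2385  0.1732]
top carton rim 570 c [ 0.5015 -0.3048] axis deg -86.15 med 0.0011 lip [ 0.4958 -0.22  ]
top front face n 186 y=-0.2205 at x=0.502 slope deg 3.05 x range [0.435 0.557]
top shelf edge y=-0.0782 at x=0.570 slope deg 3.09
```

View pics/p2.png

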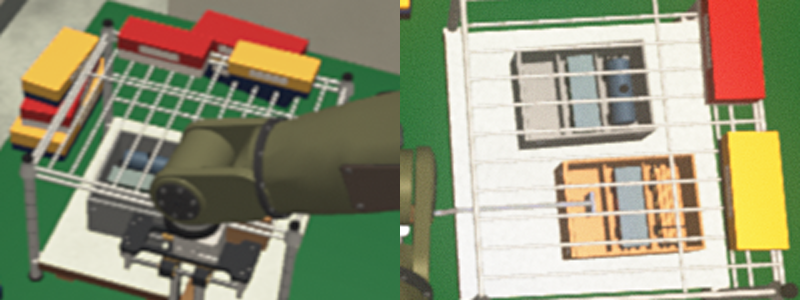

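The top view shows the claw (about (592,202) in the crop) inside the empty compartment, in line with the lip's middle. I'll lower it now.

Call:
carry_out(commands=[1,0,0,-1,0,0,0,1,0,0,-2.5,0,0,0,1,0,0,-3.7,0,0,0,1,0,0,-4.2,0,0,0,1,0,0,-4.2,0,0,0])

```text
time_s: 7.15
ee_pos: [0.4815, 0.0209, 0.1008]
eef_rot: [3.141, 0.001, 0.063]
force: [0.7, -0.5, -1.4]
grip_width: 0.0218
```

Call:
carry_out(commands=[1,-0.02,0.3,0,0,0,0,1,-0.04,0.7,0,0,0,0,1,-0.06,1.1,0,0,0,0,1,-0.1,1.7,0,0,0,0,1,-0.13,2.4,0,0,0,0,1,-0.17,3.1,0,0,0,0,1,-0.21,3.8,0,0,0,0,1,-0.25,4.5,0,0,0,0,1,-0.29,5.2,0,0,0,0,1,-0.32,5.7,0,0,0,0,1,-0.33,6,0,0,0,0,1,-0.33,6,0,0,0,0])

```text
time_s: 8.15
ee_pos: [0.4782, 0.0816, 0.1008]
eef_rot: [3.141, 0.001, 0.063]
force: [-0.2, 0.6, -2.0]
grip_width: 0.022
```

Run:
```python
from h import *
for c in ('top',):
  im,d,P=snap(c); hookfit(c,P); measure(P,im,[.4985,-.255,-np.pi/2],c)
```

```text
[0.4782 0.0813 0.1008] [3.1411e+00 1.0000e-03 6.2900e-02] [-0.25  0.31 -2.02] 0.0214 8.2
top 164 lateral -0.0016@0.172 yaw 0.13 deg; z-TCP 0.0307 pitch -0.07 deg
 claw n 113 u [0.255  0.2622] w [-0.0187  0.0004  0.0197] xyz med [ 0.4949 -0.1726  0.1206]
top carton rim 602 c [ 0.4979 -0.2546] axis deg -86.46 med 0.0012 lip [ 0.4927 -0.1697]
top front face n 143 y=-0.1712 at x=0.499 slope deg 1.52 x range [0.431 0.553]
top shelf edge y=-0.0783 at x=0.570 slope deg 3.14
```

Call:
carry_out(commands=[1,-0.02,0.3,0,0,0,-0.001,1,-0.05,0.8,0,0,0,-0.003,1,-0.08,1.4,0,0,0,-0.005,1,-0.12,2.1,0,0,0,-0.007,1,-0.16,2.8,0,0,0,-0.007,1,-0.2,3.5,0,0,0,-0.007,1,-0.24,4.2,0,0,0,-0.007,1,-0.27,4.9,0,0,0,-0.007,1,-0.32,5.6,0,0,0,-0.007,1,-0.36,6.3,0,0,0,-0.007,1,-0.39,6.9,0,0,0,-0.007,1,-0.41,7.3,0,0,0,-0.007])

```text
time_s: 9.2
ee_pos: [0.474, 0.1551, 0.1008]
eef_rot: [3.141, 0.001, 0.056]
force: [0.6, -2.9, -1.5]
grip_width: 0.0219
```

Run:
```python
from h import *
for c in ('top','side'):
  im,d,P=snap(c,'p4'+c); hookfit(c,P); measure(P,im,[.494,-.181,-np.pi/2],c)
```

```text
[0.474  0.1554 0.1008] [3.1415e+00 9.0000e-04 5.6400e-02] [-1.06  0.56 -1.51] 0.0214 9.25
top 175 lateral -0.0017@0.173 yaw 0.07 deg; z-TCP 0.0304 pitch -0.15 deg
 claw n 56 u [0.253  0.2636] w [-0.0194 -0.0037  0.019 ] xyz med [ 0.4845 -0.098   0.1182]
top carton rim 446 c [ 0.4917 -0.1811] axis deg -86.98 med 0.0009 lip [ 0.4872 -0.0962]
top front face n 54 y=-0.1047 at x=0.501 slope deg -8.87 x range [0.436 0.548]
top shelf edge y=-0.0782 at x=0.570 slope deg 3.13
[0.474  0.1551 0.1008] [3.1416e+00 9.0000e-04 5.6600e-02] [-0.57  0.27 -1.22] 0.0218 9.3
 claw n 5 u [0.2569 0.258 ] w [0.007  0.0127 0.0177] xyz med [ 0.5013 -0.1009  0.1142]
side carton rim 67 c [ 0.4915 -0.1784] axis deg -87.21 med 0.0018 lip [ 0.4874 -0.0935]
side shelf edge y=-0.0720 at x=0.608 slope deg 3.25
```

The carton is square to within about 0.15°, with about 14 mm left. I'll pull most of that, then measure more finely with rectified views.

Call:
carry_out(commands=[1,-0.02,0.3,0,0,0,0,1,-0.04,0.65,0,0,0,0,1,-0.06,0.95,0,0,0,0,1,-0.06,1.05,0,0,0,0,1,-0.06,1.05,0,0,0,0,1,-0.06,1.05,0,0,0,0])

```text
time_s: 9.8
ee_pos: [0.4734, 0.1658, 0.1008]
eef_rot: [-3.141, 0.001, 0.057]
force: [1.2, 0.1, -1.6]
grip_width: 0.0214
```

```bash
cat >> h.py <<'E'
TH=np.radians(3.15); O=np.array([.57,-.0782])
def ortho(cam,im,z,s=.0005):
    # rows: v = distance in front of nominal edge (+.04 .. -.06), cols: u along edge (-.18..+.18)
    i=viewer.camera_info(cam); R,t=np.array(i['R']),np.array(i['t'])
    u=np.arange(-.18,.18,s); v=np.arange(.04,-.06,-s); U,V=np.meshgrid(u,v)
    X=O[0]+U*np.cos(TH)-V*np.sin(TH); Y=O[1]+U*np.sin(TH)+V*np.cos(TH)
    Q=np.stack([X,Y,np.full_like(X,z)],-1)@R.T+t
    a=(i['fx']*Q[...,0]/Q[...,2]+i['cx']).astype(np.float32); b=(i['fy']*Q[...,1]/Q[...,2]+i['cy']).astype(np.float32)
    return cv2.remap(im,a,b,cv2.INTER_CUBIC),u,v
E
python3 - <<'E'
from h import *
for c in ('top',):
  im,d,P=snap(c,'p5'+c); hookfit(c,P); measure(P,im,[.4935,-.17,-np.pi/2],c)
  A,u,v=ortho(c,im,.05); B,_,_=ortho(c,im,.12)
cv2.imwrite('pics/o1.png',np.vstack([A,B]))
E
```

```text
[0.4735 0.1657 0.1008] [-3.1412e+00  7.0000e-04  5.6600e-02] [ 0.18 -0.37 -1.95] 0.0215 9.85
top 179 lateral -0.0016@0.173 yaw -0.24 deg; z-TCP 0.0302 pitch -0.27 deg
 claw n 114 u [0.2563 0.2628] w [-0.0192 -0.0031  0.0193] xyz med [ 0.4847 -0.0897  0.1201]
top carton rim 492 c [ 0.4911 -0.171 ] axis deg -86.89 med 0.0012 lip [ 0.4865 -0.0861]
top front face n 54 y=-0.0899 at x=0.504 slope deg -3.91 x range [0.436 0.547]
top shelf edge y=-0.0783 at x=0.570 slope deg 3.16
```

View pics/o1.png

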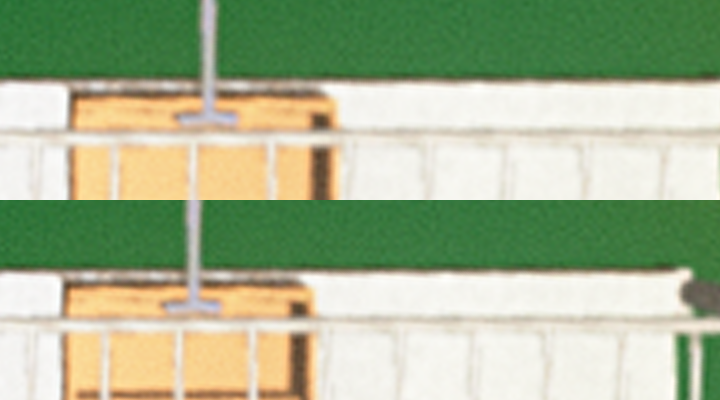

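The rectified view shows the board's green/white edge at row 80, then a thin white strip of about 4 mm, then the carton's dark front face and its lip. I'll take profiles.

```bash
cat >> h.py <<'E'
def edges(cam,im,show=True):
    A,u,v=ortho(cam,im,.05); B,_,_=ortho(cam,im,.12)
    r={}
    def fit(img,ch,cols,vr,sign):
        g=np.gradient(cv2.GaussianBlur(img[...,ch].astype(float),(9,3),1.5),axis=0)*sign
        k=(v<vr[0])&(v>vr[1]); us=[];vs=[]
        for c in cols:
            q=np.clip(g[k,c],0,None); j=q.argmax(); 
            sl=slice(max(0,j-4),j+5); w=q[sl]
            if w.sum()>0: us.append(u[c]); vs.append((v[k][sl]*w).sum()/w.sum())
        a,b,x0=line(np.array(us),np.array(vs),.0005); return a,np.degrees(b),x0
    cs=lambda a,b:[i for i in range(0,len(u),3) if a<u[i]<b]
    r['board edge R']=fit(A,2,cs(.0,.15),(.012,-.012),1)   # green->white going back (red channel rises)
    r['board edge all']=fit(A,2,cs(-.17,-.15)+cs(.0,.15),(.012,-.012),1)
    r['board edge at carton']=fit(A,2,cs(-.14,-.085)+cs(-.07,-.02),(.008,-.004),1)
    r['face bottom']=fit(A,2,cs(-.14,-.085)+cs(-.07,-.02),(-.001,-.010),-1)
    lipc=cs(-.142,-.098)+cs(-.072,-.032)
    r['lip']=fit(B,2,lipc,(.008,-.012),1)
    for n,(a,b,x0) in r.items(): print(cam,n,'v=%.2f mm slope %.2f deg at u=%.3f'%(a*1e3,b,x0))
    print('profile A red', [int(A[i,cs(-.14,-.10)+cs(-.06,-.02),2].mean()) for i in range(70,104,1)])
    print('profile B red', [int(B[i,lipc,2].mean()) for i in range(70,104,1)])
E
python3 - <<'E'
from h import *
edges('top',cv2.imread('pics/p5top.png'))
E
```

```text
top board edge R v=-0.29 mm slope 0.09 deg at u=0.074
top board edge all v=-0.29 mm slope 0.02 deg at u=0.047
top board edge at carton v=0.25 mm slope 0.02 deg at u=-0.081
top face bottom v=-4.61 mm slope 0.05 deg at u=-0.081
top lip v=-3.03 mm slope -0.29 deg at u=-0.087
profile A red [54, 53, 53, 54, 58, 65, 74, 87, 103, 122, 141, 159, 176, 188, 196, 199, 196, 189, 177, 164, 150, 138, 128, 123, 124, 133, 148, 168, 190, 210, 227, 239, 246, 249]
profile B red [132, 153, 172, 187, 197, 201, 199, 191, 178, 164, 148, 135, 125, 122, 127, 140, 159, 182, 204, 223, 236, 245, 249, 250, 249, 248, 246, 244, 242, 240, 239, 238, 238, 238]
```

The gap reads 4.2 mm from the base line and 3.2 mm from the lip. I'll pull about 3.4 mm.

Call:
carry_out(commands=[1,-0.01,0.12,0,0,0,0,1,-0.02,0.25,0,0,0,0,1,-0.02,0.34,0,0,0,0,1,-0.02,0.34,0,0,0,0,1,-0.02,0.34,0,0,0,0])

```text
time_s: 10.27
ee_pos: [0.4732, 0.1692, 0.1008]
eef_rot: [-3.141, 0.001, 0.057]
force: [1.0, -1.1, -2.0]
grip_width: 0.0219
```

Run:
```python
from h import *
im,d,P=snap('top','p6top'); hookfit('top',P); measure(P,im,[.4935,-.167,-np.pi/2],'top'); edges('top',im)
```

```text
[0.4733 0.1692 0.1008] [-3.1411e+00  7.0000e-04  5.6600e-02] [-0.41 -1.28 -1.94] 0.0215 10.32
top 180 lateral -0.0016@0.172 yaw -0.17 deg; z-TCP 0.0302 pitch -0.51 deg
 claw n 110 u [0.2563 0.2628] w [-0.019  -0.0016  0.0177] xyz med [ 0.4861 -0.0873  0.1206]
top carton rim 484 c [ 0.4909 -0.1677] axis deg -86.84 med 0.0011 lip [ 0.4862 -0.0829]
top front face n 106 y=-0.0837 at x=0.499 slope deg 0.67 x range [0.431 0.546]
top shelf edge y=-0.0784 at x=0.570 slope deg 3.22
top board edge R v=-0.32 mm slope 0.10 deg at u=0.074
top board edge all v=-0.31 mm slope 0.01 deg at u=0.047
top board edge at carton v=-2.84 mm slope -0.00 deg at u=-0.081
top face bottom v=-9.01 mm slope 0.04 deg at u=-0.081
top lip v=0.15 mm slope 0.22 deg at u=-0.087
profile A red [59, 59, 59, 60, 62, 65, 68, 72, 75, 79, 81, 82, 83, 86, 90, 97, 105, 118, 134, 154, 175, 197, 217, 233, 243, 249, 251, 250, 249, 248, 247, 245, 243, 241]
profile B red [80, 81, 82, 84, 88, 95, 103, 116, 133, 155, 179, 202, 222, 238, 247, 250, 251, 250, 249, 247, 245, 242, 240, 238, 238, 237, 237, 238, 239, 240, 241, 242, 243, 243]
```

The white strip has vanished and the lip sits within about 0.5 mm of the edge. I'll ease the claw off, lift and withdraw.

Call:
carry_out(commands=[1,0.02,-0.4,0,0,0,0,1,0.05,-0.9,0,0,0,0,1,0.06,-1,0.3,0,0,0,1,0.06,-1,1.5,0,0,0,1,0.06,-1,3,0,0,0,1,0.06,-1,4.2,0,0,0,1,0.06,-1,4.4,0,0,0,1,-0.1,1,4.4,0,0,0,1,-0.3,4,4.4,0,0,0,1,-0.5,7.5,4.4,0,0,0,1,-0.6,10,4.4,0,0,0,1,-0.6,10.5,4.4,0,0,0])

```text
time_s: 11.32
ee_pos: [0.4666, 0.2771, 0.1443]
eef_rot: [-3.141, 0.001, 0.059]
force: [-0.3, 0.2, -2.8]
grip_width: 0.0213
```

Run:
```python
from h import *
for c in('top','side'):
  im,d,P=snap(c,'p7'+c); hookfit(c,P); measure(P,im,[.4935,-.167,-np.pi/2],c); edges(c,im)
  if c=='side':
    A,_,_=ortho(c,im,.05); a=cv2.resize(im[150:285,250:450],(720,486),interpolation=cv2.INTER_CUBIC); cv2.imwrite('pics/v7.png',a)
```

```text
[0.4667 0.2762 0.1441] [-3.141e+00  1.400e-03  5.900e-02] [-0.11 -0.16 -1.56] 0.0215 11.37
top 195 lateral -0.0015@0.173 yaw 0.15 deg; z-TCP 0.0299 pitch -0.66 deg
 claw n 51 u [0.2594 0.2624] w [-0.0154 -0.0029  0.0109] xyz med [0.4791 0.0174 0.1743]
top carton rim 499 c [ 0.4909 -0.1676] axis deg -86.89 med 0.0011 lip [ 0.4863 -0.0828]
top front face n 115 y=-0.0831 at x=0.499 slope deg 1.47 x range [0.431 0.546]
top shelf edge y=-0.0784 at x=0.570 slope deg 3.23
top board edge R v=-0.30 mm slope 0.09 deg at u=0.074
top board edge all v=-0.29 mm slope 0.01 deg at u=0.047
top board edge at carton v=-2.83 mm slope 0.02 deg at u=-0.081
top face bottom v=-9.04 mm slope -0.01 deg at u=-0.081
top lip v=0.14 mm slope 0.22 deg at u=-0.087
profile A red [59, 59, 60, 61, 63, 66, 69, 73, 76, 79, 81, 82, 83, 86, 90, 97, 106, 118, 134, 153, 175, 197, 216, 232, 243, 249, 251, 250, 249, 248, 246, 245, 242, 241]
profile B red [80, 81, 82, 84, 89, 95, 104, 116, 133, 154, 178, 201, 222, 237, 246, 250, 250, 250, 249, 247, 245, 243, 241, 240, 240, 240, 240, 241, 242, 243, 243, 244, 244, 244]
[0.4668 0
[... 193 characters left out ...]
c [ 0.4905 -0.1641] axis deg -86.82 med 0.0016 lip [ 0.4858 -0.0792]
side shelf edge y=-0.0908 at x=0.668 slope deg 32.21
side board edge R v=1.78 mm slope 2.52 deg at u=0.077
side board edge all v=0.42 mm slope 2.64 deg at u=0.049
side board edge at carton v=-1.09 mm slope 0.67 deg at u=-0.079
side face bottom v=-6.95 mm slope 0.69 deg at u=-0.070
side lip v=-2.53 mm slope -1.61 deg at u=-0.087
profile A red [73, 73, 72, 71, 71, 70, 70, 69, 69, 69, 68, 68, 68, 69, 69, 69, 69, 69, 70, 70, 70, 70, 71, 71, 71, 71, 71, 72, 72, 72, 72, 72, 73, 73]
profile B red [87, 87, 88, 88, 88, 89, 89, 90, 90, 90, 91, 91, 91, 91, 92, 92, 92, 93, 93, 93, 93, 94, 94, 94, 94, 94, 95, 95, 95, 95, 95, 96, 96, 96]
```

View pics/v7.png

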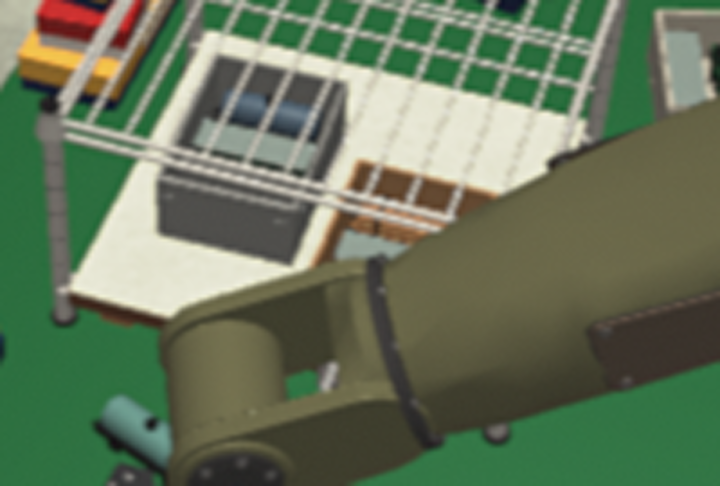

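The arm hides the side view. The top view is unchanged after release: the carton is level and square. Now I'll swing the hook back over its place on the mat.

Call:
carry_out(commands=[1,-0.3,0.3,0,0,0,0.08,1,-0.7,0.5,0,0,0,0.19,1,-1.1,0.7,0,0,0,0.31,1,-1.5,0.9,0,0,0,0.43,1,-1.9,1.1,0,0,0,0.55,1,-2.3,1.3,0,0,0,0.67,1,-2.7,1.5,0,0,0,0.79,1,-3.2,1.6,0,0,0,0.91,1,-3.7,1.6,0,0,0,1.03,1,-4.2,1.7,0,0,0,1.14,1,-4.2,1.7,0,0,0,1.233,1,-4.2,1.7,0,0,0,1.233])

```text
time_s: 12.42
ee_pos: [0.4249, 0.2907, 0.144]
eef_rot: [-3.141, 0.002, 1.295]
force: [0.6, -0.3, -1.2]
grip_width: 0.0218
```

Run:
```python
from h import *
for c in('top','side'):
  im,d,P=snap(c,'p8'+c); hookfit(c,P)
  if c=='side':
    measure(P,im,[.4935,-.167,-np.pi/2],c); 
    cv2.imwrite('pics/v8.png',cv2.resize(im[150:285,250:450],(800,540),interpolation=cv2.INTER_CUBIC))
```

```text
[0.425  0.2908 0.1441] [-3.1414e+00  1.8000e-03  1.2887e+00] [-1.46 -0.85 -2.19] 0.0216 12.47
top 189 lateral -0.0008@0.171 yaw 0.47 deg; z-TCP 0.0298 pitch -0.06 deg
 claw n 84 u [0.257  0.2611] w [-0.0139 -0.0029  0.0125] xyz med [0.671  0.2164 0.1706]
[0.4251 0.291  0.1441] [-3.1414e+00  1.7000e-03  1.2870e+00] [-0.26  0.28 -1.97] 0.0217 12.52
side 114 lateral 0.0011@0.172 yaw 0.30 deg; z-TCP 0.0293 pitch 0.55 deg
 claw n 83 u [0.2559 0.2605] w [-0.0121  0.0037  0.0151] xyz med [0.672  0.2234 0.1636]
side carton rim 173 c [ 0.4907 -0.164 ] axis deg -87.38 med 0.0016 lip [ 0.4868 -0.0791]
side front face n 31 y=-0.0801 at x=0.539 slope deg -3.73 x range [0.523 0.547]
side shelf edge y=-0.0712 at x=0.650 slope deg 5.57
```

View pics/v8.png

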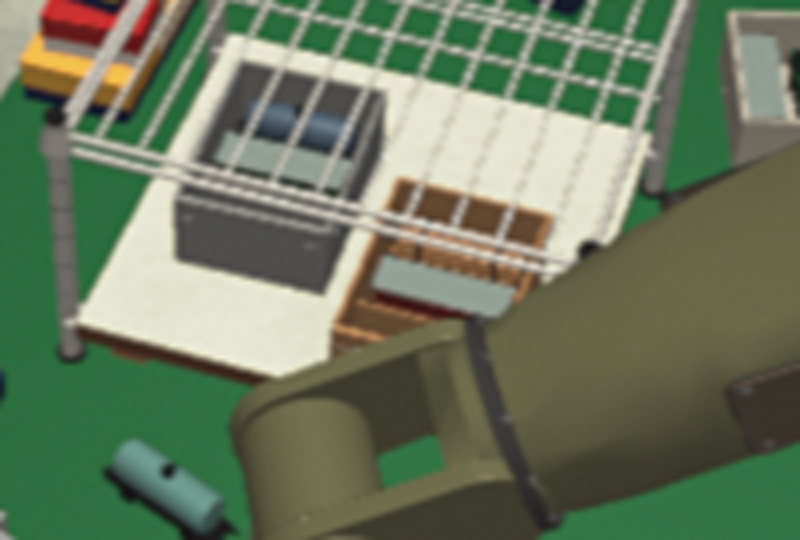

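The side fit puts the lip at y = -0.0791, and the edge there is at -0.0785, so both cameras agree. I'll lay the hook down.

Call:
carry_out(commands=[1,-0.05,0.1,-3,0,0,0.004,1,-0.05,0.1,-6.5,0,0,0.004,1,-0.05,0.1,-10,0,0,0.004,1,-0.05,0.1,-12,0,0,0.004,1,-0.05,0.1,-12.7,0,0,0.004,1,-0.05,0.1,-13.1,0,0,0.004,1,-0.05,0.1,-13.1,0,0,0.004,1,-0.05,0.1,-13.1,0,0,0.004])

```text
time_s: 13.18
ee_pos: [0.4254, 0.2922, 0.0144]
eef_rot: [3.141, 0.0, 1.29]
force: [-0.2, -0.4, -3.0]
grip_width: 0.0216
```

Call:
carry_out(commands=[1,0,0,-0.2,0,0,0,1,0,0,-0.35,0,0,0,1,0,0,-0.4,0,0,0,1,0,0,-0.4,0,0,0])

```text
time_s: 13.52
ee_pos: [0.4255, 0.2923, 0.0106]
eef_rot: [3.14, -0.0, 1.29]
force: [-0.5, 0.6, -1.3]
grip_width: 0.0216
```

Call:
carry_out(commands=[1,0,0,-0.08,0,0,0,1,0,0,-0.14,0,0,0,1,0,0,-0.14,0,0,0])

```text
time_s: 13.77
ee_pos: [0.4256, 0.2924, 0.0096]
eef_rot: [3.14, -0.0, 1.29]
force: [-2.2, -1.2, 3.6]
grip_width: 0.0216
```

There is contact: the vertical force went from -1.3 to +3.6 N. Now I release and lift.

Call:
carry_out(commands=[0.4,0,0,0,0,0,0,0.2,0,0,0,0,0,0,0,0,0,0,0,0,0,0,0,0,0,0,0,0,0,0,0,0.5,0,0,0,0,0,0,2,0,0,0,0,0,0,5,0,0,0,0,0,0,9,0,0,0,0,0,0,13,0,0,0,0,-3,-1,17,0,0,0,0,-6,-2,20,0,0,0,0,-8,-3,22,0,0,0])

```text
time_s: 14.77
ee_pos: [0.3444, 0.262, 0.2314]
eef_rot: [3.139, -0.001, 1.29]
force: [0.6, -0.1, 0.7]
grip_width: 0.0471
```

Call:
carry_out(commands=[0,0,-4,3,0,0,-0.1,0,-1,-8,5,0,0,-0.2,0,-2,-12,5,0,0,-0.3,0,-3,-16,5,0,0,-0.4,0,-3,-20,5,0,0,-0.5,0,-3,-24,5,0,0,-0.6,0,-3,-28,5,0,0,-0.7,0,-3,-32,5,0,0,-0.8,0,-3,-36,5,0,0,-0.9,0,-5,-40,5,0,0,-1,0,-7,-44,5,0,0,-1.1,0,-7,-44,5,0,0,-1.1])

```text
time_s: 15.77
ee_pos: [0.2719, -0.1816, 0.2816]
eef_rot: [3.139, -0.0, 0.178]
force: [0.7, 0.3, 0.1]
grip_width: 0.0467
```

Run:
```python
from h import *
o=ctrl.get_obs(); print(np.round(o['ee_pos'],3),o['grip_width'],o['time_s'])
v=[]
for c in('top','side'):
  im,d,P=snap(c,'p9'+c); measure(P,im,[.4935,-.167,-np.pi/2],c); v.append(cv2.resize(im,(400,300),interpolation=cv2.INTER_AREA))
  X,Y,Z=P[...,0],P[...,1],P[...,2]
  hsv=cv2.cvtColor(im,cv2.COLOR_BGR2HSV)
  h=(X>.32)&(X<.70)&(Y>.19)&(Y<.33)&(Z>.012)&(Z<.06)
  m=h&(X>.5)&(X<.65); a,b,x0=line(X[m],Y[m]); print(c,'bar',m.sum(),a,x0,np.degrees(np.arctan(b)),'z',np.median(Z[m]))
  Q=P[h&(X>.65)]; print('claw',np.round(np.median(Q,0),3))
  if c=='top': edges(c,im)
  for n in('carton_grey','wagon_open','wagon_tank','screwdriver','brush'):
    for r in nets.silhouettes(c,n)[:1]:
      k=r['region']&(d>0); print(c,n,round(r['confidence'],2),np.round(np.median(P[k],0),3))
  if c=='side': s=cv2.resize(im[160:285,250:450],(800,500),interpolation=cv2.INTER_CUBIC)[200:500]
cv2.imwrite('pics/v9.png',np.vstack([np.hstack(v),s]))
```

```text
[ 0.272 -0.182  0.282] 0.04674223605159588 15.7667
top carton rim 493 c [ 0.4909 -0.1677] axis deg -86.92 med 0.0011 lip [ 0.4863 -0.0828]
top front face n 116 y=-0.0830 at x=0.500 slope deg 1.48 x range [0.431 0.546]
top shelf edge y=-0.0783 at x=0.570 slope deg 3.16
top bar 186 0.2477350722968302 0.5740496852633502 -16.11240946136185 z 0.039322691552037575
claw [0.67  0.221 0.039]
top board edge R v=-0.31 mm slope 0.08 deg at u=0.074
top board edge all v=-0.29 mm slope -0.01 deg at u=0.047
top board edge at carton v=-2.85 mm slope 0.04 deg at u=-0.081
top face bottom v=-8.96 mm slope -0.07 deg at u=-0.081
top lip v=0.15 mm slope 0.20 deg at u=-0.087
profile A red [59, 59, 60, 61, 63, 65, 68, 72, 75, 79, 81, 82, 83, 86, 90, 96, 105, 117, 133, 153, 175, 197, 217, 233, 243, 248, 250, 250, 249, 248, 246, 245, 242, 241]
profile B red [80, 81, 82, 84, 88, 94, 103, 115, 133, 155, 178, 202, 222, 238, 246, 250, 250, 250, 248, 247, 245, 243, 241, 240, 240, 240, 241, 241, 242, 243, 243, 244, 244, 244]
top carton_grey 0.9 [ 0.649 -0.245  0.092]
top wagon_open 0.86 [0.491 0.044 0.032]
top wagon_tank 0.61 [0.62  0.038 0.042]
top screwdriver 0.74 [0.446 0.408 0.024]
top brush 0.63 [0.687 0.354 0.01 ]
side carton rim 255 c [ 0.4907 -0.1641] axis deg -86.62 med 0.0017 lip [ 0.4857 -0.0792]
side front face n 469 y=-0.0817 at x=0.488 slope deg 2.78 x range [0.432 0.546]
side shelf edge y=-0.0739 at x=0.571 slope deg 2.88
side bar 138 0.25164586514174375 0.5707932219801399 -15.840315020930149 z 0.03953872914497278
claw [0.672 0.224 0.036]
side carton_grey 0.71 [ 0.642 -0.227  0.095]
side wagon_open 0.65 [0.492 0.054 0.03 ]
side wagon_tank 0.89 [0.618 0.048 0.037]
side screwdriver 0.59 [0.444 0.417 0.025]
side brush 0.74 [0.689 0.358 0.011]
```

View pics/v9.png

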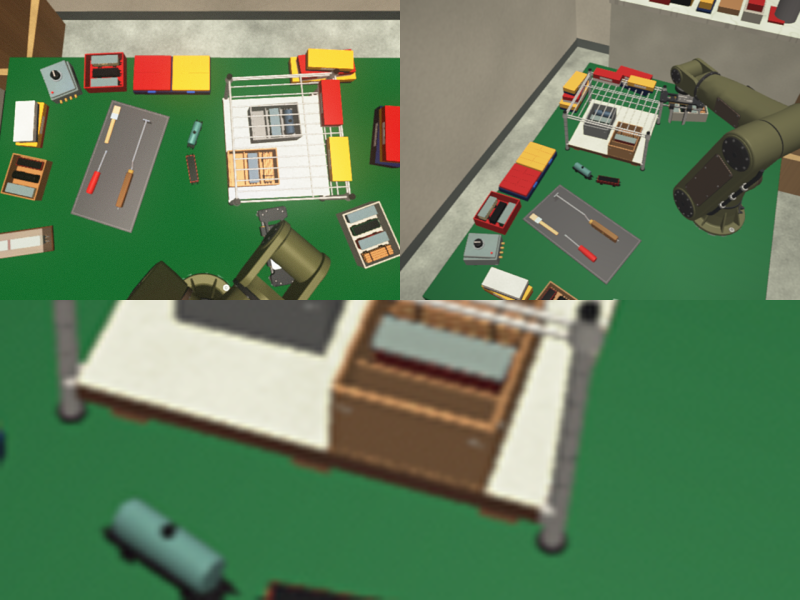

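The carton's front face meets the board's edge with no white strip between them. The hook lies upright on the mat and everything else is where it was. I'm handing in.

```bash
python3 -c "
from h import *
print(ticket.hand_in())"
```

```text
the job is handed in; nothing more can be done
None
```

I took the hook from the mat and drew the brown carton forward by its front lip, about 137 mm in all, without it tipping. I then laid the hook back where it had been and handed the job in at about 16 s on the robot's clock.

- **Level with the edge:** the last top-camera check puts the lip within about 0.5 mm of the board's front edge. In the last side picture the front face meets the edge with no white strip between them.
- **Square to the edge:** the top camera puts the carton within about 0.2° of square.
- **Hook:** it lies upright on the mat, with its bar and claw within about 2 mm of where they started.
- **Everything else:** the grey carton, both wagons and the screwdriver measured within about 3 mm of their starting positions. The brush's position differs by about 10 mm between looks, but it looks unmoved in the pictures and nothing came near it. I did not measure the two boxes on the wire deck, only saw them in place.

**Checks that disagreed:**
- The two cameras differ by about 3–4 mm in absolute y. I compared the lip and the edge within each camera.
- The side camera's readings of the face were 1–3 mm behind the edge and up to 0.5° off. They are noisier, so I went by the top view and the picture.
- Before the last 3.4 mm pull, the gap read 3.2 mm at the lip and about 4.2 mm at the base. Afterwards no gap could be seen.

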